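Reverse a spring-held column for back-flushing

TASK

The steel column in the dark holder has to be back-flushed: take it out, turn it end for end and put it back level between the fixed seat and the spring cup, now with its blue-banded end in the fixed seat and the white-banded end in the cup. Do not strike the two valve posts behind it, do not ram the holder or its spring cup, leave the bottle, the cups and the tape roll where they stand, and let go of the column.

Things in the scene. Friction and masses are not known exactly. Their poses are not given: they have to be found in the camera images.
- column_mid (a point): Centre of the loose steel column (about 0.16 kg): round 16 mm rod, two dark six-sided nuts (18 mm long, 21 mm over corners), a 10 mm dia, 12 mm long nose with tapered tip at each end; 180 mm tip to tip. Grasp across the bare rod at the centre (86 mm free between the coloured bands). x axis: along the column to the blue-banded end. At the start it lies level in the holder, blue end in the spring cup.
- blue_end (a point): Tip of the column's nose at the blue-banded end, on the axis (90 mm from the centre).
- white_end (a point): Tip of the column's nose at the white-banded end, on the axis (90 mm from the centre).
- seat_mid (a point): Where the centre of a seated column lies: on the holder's axis, 60 mm above the worktop. Axes of the holder: z up, x along the column's axis from the fixed seat toward the spring cup. A level column fits only with the cup pressed back by 6 mm: enter the cup with the seat end raised above the back plate, push the cup back, then lower the seat end into its slot.
- fixed_seat (a point): Fixed seat at the -x end: a slot between two yellow cheeks, open above and toward the cup. This point, 60 mm above the worktop, is where the tip of a seated nose touches the slot's back plate. Slot 10 mm long, floor 55 mm above the worktop, 12 mm wide at the floor, widening upward to about 20 mm; cheeks and back plate (9 mm thick) reach up to 67 mm above the worktop.
- cup_mouth (a point): Centre of the mouth of the grey spring cup at the +x end, 63 mm above the worktop (moves with the cup). It opens toward -x: bore 16 mm dia, 8 mm deep with a flat floor, outside 25 mm dia, closed all round, so a nose can enter only along its axis or tilted by up to about 15 degrees. A seated nose lies on the lower side of the bore.
- spring_cup (a joint): Travel of the spring cup along the holder's +x, m: 0 with a column seated, -0.006 when empty (front stop), 0.009 pressed fully back (hard stop). Its spring pushes with about 4 N at the front stop, 6 N at 0 and 9 N fully back.
- valve_posts: Two slim tubing valves on a common grey foot 150 x 22 mm, fixed on the -y side of the holder (away from the robot): 120 mm apart (x = -60 and +60 mm), brass bodies 20 mm square, red knobs 20 mm dia, top 102 mm above the worktop. Origin: underside of the foot, midway, about 50 mm from the column's axis. A column turned at its low height would strike them.
- amber_bottle: Amber bottle, 69 mm dia, 196 mm tall, standing behind the valves; origin at its underside. Leave it alone.
- cup_a: White-lidded specimen cup, 56 mm dia, 57 mm tall, origin at its underside. Leave it alone.
- cup_b: A second specimen cup, the same. Leave it alone.
- tape_roll: Roll of white tape, 58 mm dia, 20 mm tall, origin at its underside. Leave it alone.
- holder: Dark grey base plate 300 x 70 x 12 mm, bolted down, bearing the fixed seat (-x end) and the spring cup (+x end) with its housing, 44 mm wide, top 82 mm above the worktop, front face 114 mm from the middle. Origin: underside of the plate, midway; axes as seat_mid. Nothing between the end blocks from the plate up to the column; open above.
Things that resemble listed ones, but are neither listed nor needed, are in the scene too. What is shaped like the part that bears column_mid but purple is not meant.

How it is judged (in metres and radians):
On the way:
1. the column is out of the holder and lifted clear (distance between column_mid and seat_mid above 0.06 m), for 0.1 s.
At the end, for the whole second after the job is handed in: The column lies released and at rest in the holder, reversed: its blue nose tip within 5 mm of its place in the fixed seat, its centre within 5 mm of the seat's middle, the white nose at least 5 mm inside the spring cup, the cup pressed back to within 3 mm of its normal place (distance between blue_end and fixed_seat below 0.005 m and distance between column_mid and seat_mid below 0.005 m and x of white_end in the frame of cup_mouth above 0.005 m and value of joint spring_cup between -0.003 and 0.003 m and linear speed of column below 0.02 m/s); the robot touches nothing.
It fails at once if a valve post is struck (more than 3 N) (contact force between anything else and valve_posts above 3 N).
It fails at once if the holder or its spring cup is rammed (more than 40 N) (contact force between anything else and holder above 40 N).
It fails at once if the bottle, a specimen cup or the tape roll is shifted by more than 2 cm (distance of any of amber_bottle, cup_a, cup_b, tape_roll from where it was at the start of the episode above 0.02 m).
It also fails if it takes over 51 s, if anything falls off the work surface, if the arm or the gripper's body presses on something with over 40 N, if the wrist force passes 120 N, or if a joint passes its speed limit or range.

ROBOT

A 6-joint arm with a two-finger parallel gripper is mounted at the origin on a cart in front of the work surface, level with it; the furniture and walls round the work are solid. World frame = base frame: x ahead of the robot, y to its left, z up, the work surface at z = 0. Lengths are in m, angles in degrees, forces in N, time in s.
With the tool pointing down it reaches from about 0.35 to 0.85 m from the base axis. Payload 8.1 kg.
Tool frame: the origin (TCP) lies at the centre of the arm's flange, where the gripper is bolted on; the fingertips stand 186 mm ahead of it and the grasp point (between the pads) lies 167 mm ahead of it; z points along the fingers, y is the line along which they close (so a half turn about z gives the same grasp; the last joint's range is limited). The gripper opens to 93 mm and grips with 3 to 60 N. Pads are 15 mm wide; open, the fingers measure 128 mm over their backs; the gripper's body (75 mm by 188 mm) begins 65 mm behind the grasp point.
Start: joints at [-78.461, 7.471, 85.268, -0, 87.261, -4.893], TCP at [0.17, -0.575, 0.405] pointing down, gripper open.
Joint ranges: [-169.43, 169.43], [-51.17, 129.36], [1.28, 143.12], [-76.62, 256.62], [0, 156.53], [-152.29, 152.29]. Speed limits (degrees/s): [136.94, 136.94, 159.86, 180, 180, 180].

INTERFACE

Orientations are given as a 3x3 rotation matrix whose columns are the frame's x, y, z axes.
In Python, from workcell import bot gives the robot as it stands.
- The arm moves only by the tool play_rows, never from a script. Its argument "plan" is text: rows parted by semicolons, each of 7 numbers parted by spaces: the shift along the tool's x, y, z in cm, then the turn, a rotation vector about the tool's x, y, z in degrees, then the finger opening in cm, from 0 to 9.3. A call has 1 to 12 rows; each row shifts and turns the commanded pose from where the row before left it, along the tool's axes as they then stand; what a row does not reach is not made up. A row lasts 1/8 s, in which the tool goes at most 62.5 mm and 10.7 degrees, less where a joint would pass 70% of its speed; a pose out of reach is approached as far as the arm can. A call with a gripper value outside its range is refused whole. The fingers move at their own pace and stop on an object; "grip_force" is the grip in N (left out, the last holds). Time passes only in rows, so rows that do not move let the fingers close. It gives the time, the measured TCP pose, the force, the opening and the grip force at its end, in the units of the state.
- bot.get_obs(): the state, without advancing time (a new reading comes with each control period).
- bot.grab_frame(name): name is "side" or "top"; returns a dict with "image" (400x640x3 uint8, red, green, blue), "fx", "fy", "cx", "cy" (pixels), "k1" (the pictures are not rectified: a ray, as slopes to the right and down, at radius r is drawn at 1 + k1 r^2 times it, then the intrinsics apply), "rvec" (rotation vector, rad) and "tvec" (3), from world to camera coordinates, as OpenCV has them. Camera axes: x right, y down, z forward; pixel columns grow to the right and rows downward; lengths in m; the calibration is good to about 2 mm. A picture is of the moment at which its call begins. There is no depth.
- bot.close_job(): hands the job in; it is judged then, once.
Trained networks look in a picture, given as the dict that the camera call returned (one of the last four; its "shot" number tells which), for a name from the list of things; names that differ only in an ending like _2 or _b are one class to them, and where a whole thing is asked for, a point or a joint stands for the part that bears it (a point fixed in the world has none). Each returns a list of dicts, best first, with "conf" (0 to 1); they miss things now and then, are a little off and sometimes report something else, mostly with a low value. They report only what shows in the picture. A call takes as long as a camera call. They do not tell look-alikes from the thing itself.
- bot.regions_of(picture, target): "pixels" (400x640 bool, what is visible of it).
- bot.tip_of(picture, target): "at" ([x, y, z] in m, in world coordinates, good to about 4 mm: a listed point, or the origin of a listed thing).
The state is a dict: "clock": time; "qpos": joint angles; "qvel": joint speeds; "joint_efforts": joint torques, N m; "eef_pos": TCP position; "tcp_rot": TCP orientation; "wrist_force": force on the tool from outside, world axes, zero at the start; "wrist_torque": the same for the moment, N m; "finger_gap": finger opening in m; "grasp_force": force on a finger pad.
Only numpy, scipy, OpenCV 4.12 (cv2) and the standard library are available. Lean on these libraries where they do the work, as an engineer would, in place of code of your own. Each camera call takes 0.05 s, during which the arm holds its last target. There are 200 camera calls.

## Working session

There is one attempt and no reset: what is moved stays moved. The work goes in short steps, Python scripts to look and compute and a tool call to move; the robot and the scene stay as the last step left them, time stands still between calls to the robot, and variables do not carry over. Pictures are saved under pics/ and viewed, at most 10 in all, crops included, and the job is handed in when it is done.

Besides the shell and the picture viewer there is one more tool, called after "Call:" by a JSON object that holds its "name" and its "arguments", one argument or row to a line. play_rows: Moves the arm, as the interface text tells. Its arguments: {"type":"object","properties":{"plan":{"type":"string"},"grip_force":{"type":"number"}},"required":["plan"]}

```bash
mkdir -p pics; ls; cat > h.py <<'E'
import numpy as np, cv2
from scipy.spatial.transform import Rotation as R
from workcell import bot
def ray(f,u,v):
    d=cv2.undistortPoints(np.array([[[u,v]]],float),np.array([[f['fx'],0,f['cx']],[0,f['fy'],f['cy']],[0,0,1]]),np.array([f['k1'],0,0,0,0.]))[0,0]
    M=R.from_rotvec(np.ravel(f['rvec'])).as_matrix(); o=-M.T@np.ravel(f['tvec'])
    return o,M.T@np.array([d[0],d[1],1])
def proj(f,P):
    M=R.from_rotvec(np.ravel(f['rvec'])).as_matrix(); c=M@np.asarray(P,float)+np.ravel(f['tvec'])
    x,y=c[:2]/c[2]; s=1+f['k1']*(x*x+y*y)
    return f['fx']*x*s+f['cx'],f['fy']*y*s+f['cy']
def onz(f,u,v,z):
    o,d=ray(f,u,v); return o+d*(z-o[2])/d[2]
E
python3 - <<'E'
from h import *
np.set_printoptions(precision=4,suppress=True)
o=bot.get_obs(); print(o)
for n in("side","top"):
    f=bot.grab_frame(n); cv2.imwrite(f'pics/{n}0.png',f['image'][...,::-1])
    M=R.from_rotvec(np.ravel(f['rvec'])).as_matrix(); print(n,f['fx'],'cam at',-M.T@np.ravel(f['tvec']),'fwd',M[2],'right',M[0])
    for t in "column_mid blue_end white_end seat_mid fixed_seat cup_mouth valve_posts amber_bottle cup_a tape_roll holder".split():
        print(t,[(np.round(d['at'],4),round(d['conf'],2)) for d in bot.tip_of(f,t)[:3]])
E
```

```text
pics
{'clock': 0.0, 'qpos': array([-78.4609,   7.5151,  85.3288,   0.0004,  87.2621,  -4.892 ]), 'qvel': array([-0.0004,  0.0276, -0.0279,  0.0061,  0.0221,  0.0448]), 'joint_efforts': array([  0.0007, -55.9848, -49.1758,   0.0771,   0.0356,  -0.0001]), 'eef_pos': array([ 0.1697, -0.5753,  0.4037]), 'tcp_rot': array([[ 0.9592,  0.2829, -0.0004],
       [ 0.2829, -0.9592,  0.0018],
       [ 0.0002, -0.0018, -1.    ]]), 'wrist_force': array([-0.9055, -0.494 ,  0.0616]), 'wrist_torque': array([0.0367, 0.0261, 0.0501]), 'grasp_force': 0.0, 'finger_gap': 0.09285165015969933}
side 390.99117835858385 cam at [0.1335 1.0094 0.6416] fwd [ 0.3196 -0.8346 -0.4487] right [-0.9323 -0.3615  0.0085]
column_mid [(array([0.5669, 0.0258, 0.0628]), 0.68), (array([ 0.4104, -0.4737,  0.014 ]), 0.47)]
blue_end [(array([0.5265, 0.103 , 0.058 ]), 0.7), (array([ 0.5006, -0.4727,  0.0116]), 0.62)]
white_end [(array([ 0.3202, -0.4819,  0.0108]), 0.74), (array([ 0.5994, -0.0617,  0.0562]), 0.46)]
seat_mid [(array([0.5632, 0.0208, 0.0601]), 0.56)]
fixed_seat [(array([ 0.5959, -0.0635,  0.0599]), 0.66)]
cup_mouth 
[... 856 characters left out ...]
 0.0108]), 0.72), (array([ 0.601 , -0.0576,  0.06  ]), 0.59)]
seat_mid [(array([0.566 , 0.016 , 0.0662]), 0.58)]
fixed_seat [(array([ 0.603 , -0.06  ,  0.0597]), 0.73)]
cup_mouth [(array([0.5289, 0.097 , 0.0605]), 0.43)]
valve_posts [(array([ 0.6092,  0.0355, -0.0018]), 0.85), (array([ 0.6012, -0.0579,  0.0601]), 0.4), (array([0.5277, 0.0971, 0.0583]), 0.17)]
amber_bottle [(array([0.7034, 0.135 , 0.0027]), 0.69), (array([0.5297, 0.0986, 0.0619]), 0.26)]
cup_a [(array([ 0.3515,  0.3   , -0.0035]), 0.84), (array([0.7063, 0.136 , 0.0032]), 0.68), (array([ 0.4098,  0.3767, -0.0033]), 0.57)]
tape_roll [(array([ 0.3501, -0.3057,  0.0012]), 0.72)]
holder [(array([ 0.5637,  0.0211, -0.0006]), 0.85)]
```

View pics/top0.png

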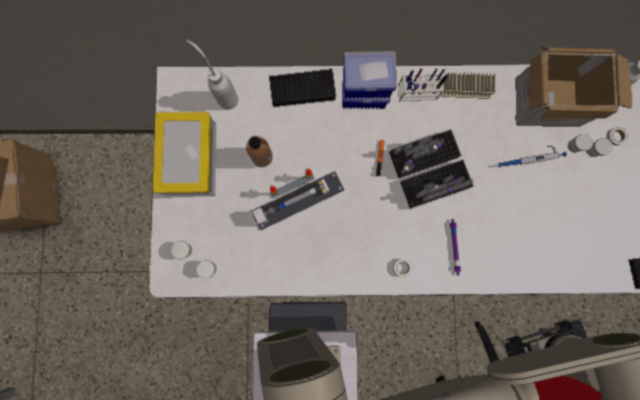

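View pics/side0.png

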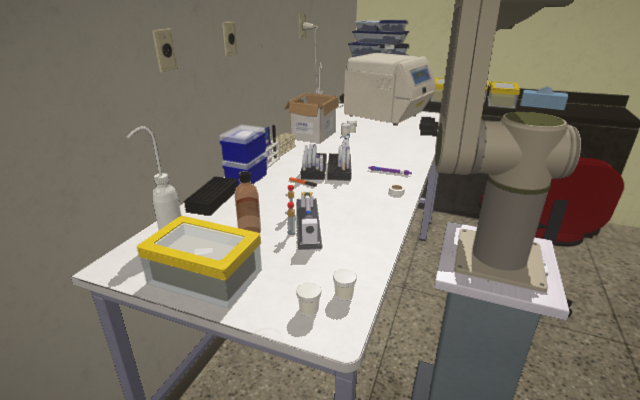

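The top view shows the holder at about (297,200), with its cup block at the left (260,215) and its seat at the right (330,185). The valves' red knobs are at (273,188) and (309,173), the bottle is at (260,150), and the purple look-alike at (455,247) is not needed. I'll refine the axis next.

```bash
python3 - <<'E'
from h import *
np.set_printoptions(precision=4,suppress=True)
acc={}
for k in range(4):
  for n in("side","top"):
    f=bot.grab_frame(n)
    for t in "column_mid blue_end white_end seat_mid fixed_seat cup_mouth holder valve_posts amber_bottle".split():
        for d in bot.tip_of(f,t)[:3]:
            p=np.array(d['at']); 
            if d['conf']>.35 and (t=='amber_bottle' or abs(p-[.565,.018,p[2]]).max()<.13): acc.setdefault((t,n),[]).append(p)
    for t in ("column_mid","holder"):
        for r in bot.regions_of(f,t)[:2]:
            m=r['pixels']; v,u=np.nonzero(m); 
            z=.064 if t=="column_mid" else .012
            P=np.array([onz(f,a,b,z)[:2] for a,b in zip(u,v)]); c=P.mean(0)
            if abs(c-[.565,.018]).max()>.1: continue
            w=np.linalg.svd(P-c,full_matrices=False)[2][0]; s=(P-c)@w
            w=w*np.sign(w[1])
            if k==0: print(n,t,round(r['conf'],2),'c',c,'yaw',np.degrees(np.arctan2(w[1],w[0])),'len',np.ptp(s),'mid',c+w*(((P-c)@w).max()+((P-c)@w).min())/2)
for k,v in acc.items(): print(k,len(v),np.mean(v,0),np.std(v,0))
E
```

```text
side holder 0.97 c [0.5544 0.0373] yaw 115.29411080482977 len 0.37662420819262354 mid [ 0.5726 -0.0012]
top column_mid 0.57 c [0.5609 0.0169] yaw 115.98164186950063 len 0.16555330619142627 mid [0.5616 0.0156]
top holder 0.97 c [0.5593 0.0175] yaw 115.62683067230729 len 0.30120205034844416 mid [0.5595 0.017 ]
top holder 0.56 c [0.5679 0.0172] yaw 115.5036205551103 len 0.17204241425016809 mid [0.568 0.017]
('column_mid', 'side') 4 [0.566  0.0225 0.0639] [0.0013 0.0014 0.0007]
('blue_end', 'side') 4 [0.5251 0.1035 0.0597] [0.0015 0.0008 0.0015]
('white_end', 'side') 4 [ 0.6005 -0.0601  0.0577] [0.0009 0.0009 0.0005]
('seat_mid', 'side') 5 [0.571  0.0051 0.0596] [0.0149 0.0327 0.0019]
('cup_mouth', 'side') 3 [0.5289 0.091  0.0608] [0.0012 0.0005 0.0006]
('holder', 'side') 4 [0.5616 0.0194 0.0014] [0.0006 0.0009 0.0019]
('valve_posts', 'side') 6 [0.5896 0.0451 0.0196] [0.0322 0.0217 0.0296]
('amber_bottle', 'side') 5 [0.6696 0.1325 0.0103] [0.0742 0.0141 0.0257]
('blue_end', 'top') 4 [0.5264 0.0982 0.0619] [0.0012 0.0007 0.0019]
('white_end', 'top') 4 [ 0.6009 -0.0629  0.0626] [0.0006 0.0009 0.0019]
('seat_mid', 'top') 6 [0.5661 0.0334 0.0527] [0.0242 0.0273 0.0252]
('fixed_seat', 'top') 5 [ 0.5947 -0.0405  0.0497] [0.0155 0.0325 0.0242]
('cup_mouth', 'top') 5 [0.5357 0.0797 0.0486] [0.0146 0.0297 0.0235]
('holder', 'top') 4 [0.5639 0.0209 0.0014] [0.0004 0.0008 0.0007]
('valve_posts', 'top') 4 [0.6098 0.0117 0.0139] [0.0038 0.0428 0.0273]
('amber_bottle', 'top') 6 [0.6389 0.1604 0.0007] [0.1105 0.1044 0.002 ]
('fixed_seat', 'side') 3 [ 0.5988 -0.0588  0.0622] [0.0002 0.0014 0.0008]
('column_mid', 'top') 5 [0.5715 0.0211 0.0456] [0.0201 0.007  0.0239]
```

```bash
python3 - <<'E'
from h import *
f=bot.grab_frame("top"); c=f['image'][165:240,245:350]
cv2.imwrite('pics/crop1.png',cv2.resize(c[...,::-1],None,fx=7,fy=7,interpolation=cv2.INTER_CUBIC))
E
```

```text
(no output)
```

View pics/crop1.png

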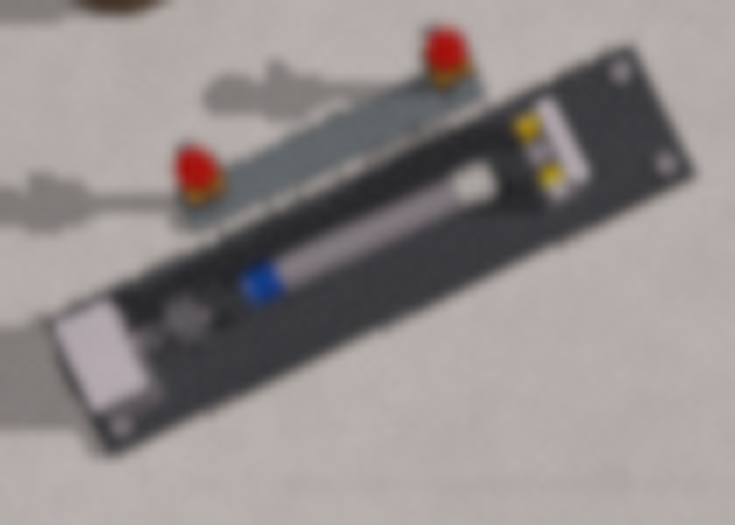

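The crop shows the blue band's inner edge at crop pixel (285,277) and the white band's at (455,192), so the rod middle is at full-image pixel (297.9,198.6). Next I'll compute the approach move.

```bash
cat >> h.py <<'E'
np.set_printoptions(precision=4,suppress=True)
YAW=115.2
def tgt(yaw): 
    c,s=np.cos(np.radians(yaw)),np.sin(np.radians(yaw)); x=np.array([c,s,0]); z=np.array([0,0,-1.]); return np.c_[x,np.cross(z,x),z]
def delta(P,Rt,o=None):
    "shift (cm) and rotvec(deg) in tool axes from the measured pose to pose (P of grasp pt, Rt)"
    o=o or bot.get_obs(); A=o['tcp_rot']; p=np.array(P)-Rt[:,2]*.167
    return (A.T@(p-o['eef_pos']))*100, np.degrees(R.from_matrix(A.T@Rt).as_rotvec())
def show():
    o=bot.get_obs(); A=o['tcp_rot']; g=o['eef_pos']+A[:,2]*.167
    H=tgt(YAW); h=np.array([H[:,0],-H[:,1],[0,0,1]])
    print('t',o['clock'],'grasp pt',g,'yaw',np.degrees(np.arctan2(A[1,0],A[0,0])),'z',A[:,2],'\nF holder xyz',h@o['wrist_force'],'T',h@o['wrist_torque'],'gap',o['finger_gap'],'gf',o['grasp_force'],'q',o['qpos'])
    return o,g
E
python3 - <<'E'
from h import *
f=bot.grab_frame("top")
for uv in((285,277),(455,192)): 
    print(onz(f,245+(uv[0]+.5)/7-.5,165+(uv[1]+.5)/7-.5,.066))
show()
print(delta([.563,.0195,.20],tgt(YAW)))
E
```

```text
[0.5422 0.0549 0.066 ]
[ 0.5794 -0.02    0.066 ]
t 6.1 grasp pt [ 0.1697 -0.5755  0.2377] yaw 16.43099720503896 z [-0.      0.0001 -1.    ] 
F holder xyz [ 0.056  -0.524  -0.9339] T [-0.021   0.0071 -0.0055] gap 0.09366114786876358 gf 0.0 q [-78.4622   7.4708  85.2693  -0.0004  87.2633  -4.8932]
(array([ 54.5503, -45.9441,   3.7752]), array([ -0.0026,  -0.0029, -98.769 ]))
```

```bash
cat >> h.py <<'E'
def rows(Pg,Rt,n,o=None):
    "n even rows toward grasp point Pg, orientation Rt, straight line of the grasp point"
    o=o or bot.get_obs(); A=o['tcp_rot']; p=o['eef_pos']; g=p+A[:,2]*.167
    rv=R.from_matrix(A.T@Rt).as_rotvec()/n; C=A.copy(); c=p.copy()
    for k in range(n):
        N=C@R.from_rotvec(rv).as_matrix(); gn=g+(np.array(Pg)-g)*(k+1)/n; pn=gn-N[:,2]*.167
        s=C.T@(pn-c)*100; print(*np.round(s,2),*np.round(np.degrees(rv),2)); 
        c=c+C@np.round(s,2)/100; C=N
E
sed -i 's/^YAW=.*/YAW=115.4/' h.py
python3 - <<'E'
from h import *
rows([.5625,.0188,.19],tgt(YAW),16)
E
```

```text
3.41 -2.87 0.3 -0.0 -0.0 -6.19
3.69 -2.48 0.3 -0.0 -0.0 -6.19
3.94 -2.08 0.3 -0.0 -0.0 -6.19
4.14 -1.63 0.29 -0.0 -0.0 -6.19
4.29 -1.18 0.3 -0.0 -0.0 -6.19
4.4 -0.71 0.3 -0.0 -0.0 -6.19
4.45 -0.23 0.3 -0.0 -0.0 -6.19
4.44 0.24 0.3 -0.0 -0.0 -6.19
4.39 0.73 0.3 -0.0 -0.0 -6.19
4.29 1.19 0.29 -0.0 -0.0 -6.19
4.14 1.65 0.3 -0.0 -0.0 -6.19
3.93 2.09 0.3 -0.0 -0.0 -6.19
3.69 2.5 0.3 -0.0 -0.0 -6.19
3.39 2.88 0.3 -0.0 -0.0 -6.19
3.07 3.23 0.3 -0.0 -0.0 -6.19
2.7 3.54 0.29 -0.0 -0.0 -6.19
```

Call:
{"name": "play_rows", "arguments": {
  "plan": "3.4 -2.9 0.3 0 0 -6.2 5;3.7 -2.5 0.3 0 0 -6.2 5;3.9 -2.1 0.3 0 0 -6.2 5;4.1 -1.6 0.3 0 0 -6.2 5;4.3 -1.2 0.3 0 0 -6.2 5;4.4 -0.7 0.3 0 0 -6.2 5;4.5 -0.2 0.3 0 0 -6.2 5;4.4 0.2 0.3 0 0 -6.2 5;4.4 0.7 0.3 0 0 -6.2 5;4.3 1.2 0.3 0 0 -6.2 5;4.1 1.7 0.3 0 0 -6.2 5;3.9 2.1 0.3 0 0 -6.2 5",
  "grip_force": 8
}}

```text
clock: 7.6
eef_pos: [0.464, -0.1283, 0.3689]
tcp_rot: [[-0.018, 1.0, 0.001], [1.0, 0.018, -0.0], [-0.0, 0.001, -1.0]]
wrist_force: [0.5, 0.1, 0.1]
finger_gap: 0.0502
grasp_force: 0.0
```

Call:
{"name": "play_rows", "arguments": {
  "plan": "3.7 2.5 0.3 0 0 -6.2 5;3.4 2.9 0.3 0 0 -6.2 5;3.1 3.2 0.3 0 0 -6.2 5;2.7 3.5 0.3 0 0 -6.2 5;0 0 0 0 0 0 5;0 0 0 0 0 0 5"
}}

```text
clock: 8.35
eef_pos: [0.5603, 0.0195, 0.3566]
tcp_rot: [[-0.432, 0.902, -0.001], [0.902, 0.432, -0.0], [-0.0, -0.001, -1.0]]
wrist_force: [-0.7, 0.3, -0.1]
finger_gap: 0.0497
grasp_force: 0.0
```

```bash
python3 - <<'E'
from h import *
o,g=show()
f=bot.grab_frame("top"); u,v=map(int,proj(f,[.5625,.0188,.06])); 
a=cv2.resize(f['image'][v-40:v+40,u-60:u+60],None,fx=5,fy=5,interpolation=cv2.INTER_CUBIC)
f=bot.grab_frame("side"); u,v=map(int,proj(f,[.5625,.0188,.1])); 
b=cv2.resize(f['image'][v-40:v+50,u-60:u+60],None,fx=5,fy=5,interpolation=cv2.INTER_CUBIC)[:, :]
cv2.imwrite('pics/b.png',b[...,::-1])
print(u,v,delta([.5625,.0188,.060],tgt(YAW)))
E
```

```text
t 8.35 grasp pt [0.5602 0.0194 0.1896] yaw 115.61469006523697 z [-0.0006 -0.0004 -1.    ] 
F holder xyz [ 0.5699  0.4681 -0.116 ] T [-0.0716  0.0722  0.0016] gap 0.049720265883924454 gf 0.0 q [ -3.2402   2.979   95.1013  -0.0232  81.9513 -28.8516]
307 194 (array([-0.0957,  0.2133, 12.9845]), array([-0.0084,  0.0148,  0.1417]))
```

View pics/b.png

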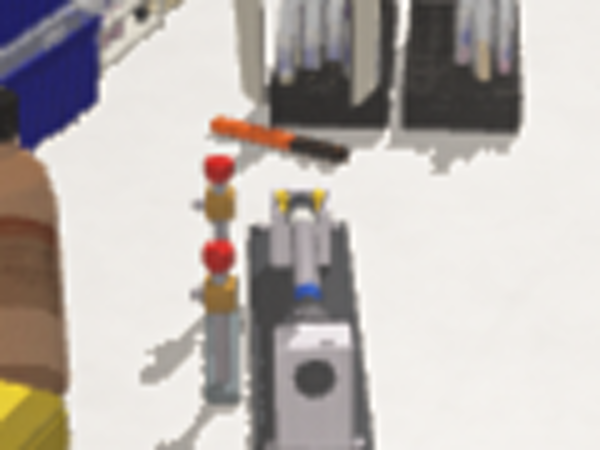

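Call:
{"name": "play_rows", "arguments": {
  "plan": "-0.1 0.2 2.5 0 0 0.1 5;0 0 3 0 0 0 5;0 0 3 0 0 0 5;0 0 2.5 0 0 0 5;0 0 1.2 0 0 0 5;0 0 0.8 0 0 0 5;0 0 0 0 0 0 3;0 0 0 0 0 0 2.2;0 0 0 0 0 0 2.2;0 0 0 0 0 0 2.2",
  "grip_force": 5
}}

```text
clock: 9.7
eef_pos: [0.5629, 0.0196, 0.2272]
tcp_rot: [[-0.431, 0.902, 0.001], [0.902, 0.431, -0.0], [-0.0, 0.001, -1.0]]
wrist_force: [0.6, -0.6, -0.1]
finger_gap: 0.022
grasp_force: 0.0
```

```bash
python3 -c "
from h import *
show()"
```

```text
t 9.7 grasp pt [0.5631 0.0196 0.0602] yaw 115.53779152684866 z [ 0.0008 -0.     -1.    ] 
F holder xyz [-0.7642 -0.2711 -0.1208] T [-0.0703  0.0457 -0.0074] gap 0.02204044100865579 gf 0.0 q [ -3.2208  10.845  100.8731   0.0022  68.2349 -28.7594]
```

Gap 22 mm without contact. Now I'll close gently.

Call:
{"name": "play_rows", "arguments": {
  "plan": "0 0 0 0 0 0 1.8;0 0 0 0 0 0 1.5;0 0 0 0 0 0 1.2;0 0 0 0 0 0 1.2",
  "grip_force": 5
}}

```text
clock: 10.2
eef_pos: [0.5627, 0.0196, 0.2268]
tcp_rot: [[-0.431, 0.902, -0.0], [0.902, 0.431, -0.0], [0.0, -0.0, -1.0]]
wrist_force: [0.1, -0.2, 0.2]
finger_gap: 0.016
grasp_force: 5.0
```

```bash
python3 -c "
from h import *
show()"
```

```text
t 10.2 grasp pt [0.5627 0.0196 0.0598] yaw 115.53216478075885 z [-0.0001 -0.     -1.    ] 
F holder xyz [-0.2777 -0.0052  0.236 ] T [ 0.0007  0.0338 -0.0384] gap 0.01595034215061611 gf 4.999725446105003 q [ -3.2252  10.8743 100.8951  -0.0006  68.2361 -28.7572]
```

```bash
sed -i 's/^YAW=.*/YAW=115.5/' h.py; cat >> h.py <<'E'
ax=np.array([np.cos(np.radians(YAW)),np.sin(np.radians(YAW)),0]); SM=np.array([.5627,.0196,.0598])
E
python3 - <<'E'
from h import *
H=tgt(YAW); t=6.5; piv=.086; r=np.radians(t)
rows(SM+ax*(.002+piv-piv*np.cos(r))+[0,0,piv*np.sin(r)],H@R.from_rotvec([0,-r,0]).as_matrix(),5)
E
```

```text
0.43 0.0 -0.19 -0.0 -1.3 0.01
0.43 0.0 -0.19 -0.0 -1.3 0.01
0.42 0.0 -0.2 -0.0 -1.3 0.01
0.41 0.0 -0.19 -0.0 -1.3 0.01
0.42 0.0 -0.2 -0.0 -1.3 0.01
```

Call:
{"name": "play_rows", "arguments": {
  "plan": "0 0 0 0 0 0 1.2;0 0 0 0 0 0 1.2;0.2 0 0 0 0 0 1.2;0 0 0 0 0 0 1.2",
  "grip_force": 35
}}

```text
clock: 10.7
eef_pos: [0.5622, 0.0207, 0.2268]
tcp_rot: [[-0.431, 0.902, 0.001], [0.902, 0.431, -0.002], [-0.002, 0.0, -1.0]]
wrist_force: [1.8, -5.8, -1.2]
finger_gap: 0.0149
grasp_force: 35.0
```

```bash
python3 -c "
from h import *
show()"
```

```text
t 10.7 grasp pt [0.5624 0.0204 0.0598] yaw 115.52621499836658 z [ 0.0012 -0.0016 -1.    ] 
F holder xyz [-6.0217  0.8642 -1.2188] T [-0.0964  1.1153  0.0705] gap 0.014918201450031024 gf 34.99774932861328 q [ -3.0831  10.7637 101.0151  -0.0962  68.1455 -28.5736]
```

Call:
{"name": "play_rows", "arguments": {
  "plan": "0.4 0 -0.2 0 -1.3 0 1.2;0.4 0 -0.2 0 -1.3 0 1.2;0.4 0 -0.2 0 -1.3 0 1.2;0.4 0 -0.2 0 -1.3 0 1.2;0.4 0 -0.2 0 -1.3 0 1.2;0 0 0 0 0 0 1.2"
}}

```text
clock: 11.45
eef_pos: [0.5533, 0.0394, 0.2361]
tcp_rot: [[-0.428, 0.902, 0.05], [0.896, 0.431, -0.104], [-0.116, 0.001, -0.993]]
wrist_force: [2.9, -5.9, -0.8]
finger_gap: 0.0148
grasp_force: 35.0
```

```bash
python3 -c "
from h import *
o,g=show(); print((g-SM)@ax, g-SM)"
```

```text
t 11.45 grasp pt [0.5617 0.022  0.0702] yaw 115.55223232864215 z [ 0.0504 -0.104  -0.9933] 
F holder xyz [-6.6075 -0.0713 -0.7904] T [-0.0669  1.1131 -0.0222] gap 0.014841952038139416 gf 34.99736487865448 q [  0.854    7.9116 103.2838  -6.5797  66.1284 -22.1757]
0.0026007057089119075 [-0.001   0.0024  0.0104]
```

Call:
{"name": "play_rows", "arguments": {
  "plan": "-0.4 0 0 0 0 0 1.2;-0.5 0 0 0 0 0 1.2;-0.6 0 0 0 0 0 1.2;-0.6 0 0 0 0 0 1.2;-0.5 0 0 0 0 0 1.2;0 0 -2 0 0 0 1.2;0 0 -3 0 0 0 1.2;0 0 -3 0 1.5 0 1.2;0 0 -3 0 2 0 1.2;0 0 -1 0 2 0 1.2;0 0 0 0 1 0 1.2;0 0 0 0 0 0 1.2"
}}

```text
clock: 12.95
eef_pos: [0.5585, 0.0273, 0.3566]
tcp_rot: [[-0.431, 0.903, -0.002], [0.903, 0.431, 0.0], [0.001, -0.002, -1.0]]
wrist_force: [0.0, -0.6, -2.1]
finger_gap: 0.0152
grasp_force: 35.0
```

```bash
python3 - <<'E'
from h import *
o,g=show(); print(g-SM)
H2=tgt(YAW-180+.0)
rows(SM+[0,0,.12]-.012*ax,H2,18)
for n in("side","top"):
    f=bot.grab_frame(n)
    print(n,'grasp pix',proj(f,g))
    for e in("blue_end","white_end","column_mid"):
        print(e,[(np.round((np.array(d['at'])-g)@ax,4),np.round(d['at'],3),round(d['conf'],2)) for d in bot.tip_of(f,e)[:2]])
E
```

```text
t 12.95 grasp pt [0.5581 0.0273 0.1896] yaw 115.50557052375676 z [-0.0023  0.0001 -1.    ] 
F holder xyz [-0.5302  0.203  -2.0677] T [-0.0939  0.0565 -0.009 ] gap 0.0152257335232713 gf 34.99765455722809 q [ -2.4566   2.8026  95.2778  -0.0017  82.0526 -27.962 ]
[-0.0046  0.0077  0.1298]
-0.11 0.01 0.05 0.01 -0.01 -10.0
-0.11 -0.02 0.06 0.01 -0.01 -10.0
-0.11 -0.03 0.05 0.01 -0.01 -10.0
-0.1 -0.06 0.06 0.01 -0.01 -10.0
-0.09 -0.07 0.05 0.01 -0.01 -10.0
-0.08 -0.08 0.06 0.01 -0.01 -10.0
-0.05 -0.1 0.05 0.01 -0.01 -10.0
-0.05 -0.11 0.06 0.01 -0.01 -10.0
-0.02 -0.11 0.05 0.01 -0.01 -10.0
0.0 -0.11 0.06 0.01 -0.01 -10.0
0.02 -0.12 0.05 0.01 -0.01 -10.0
0.04 -0.1 0.05 0.01 -0.01 -10.0
0.06 -0.11 0.06 0.01 -0.01 -10.0
0.07 -0.09 0.05 0.01 -0.01 -10.0
0.09 -0.08 0.06 0.01 -0.01 -10.0
0.1 -0.06 0.05 0.01 -0.01 -10.0
0.11 -0.04 0.06 0.01 -0.01 -10.0
0.12 -0.02 0.05 0.01 -0.01 -10.0
side grasp pix (np.float64(307.3233758930584), np.float64(168.62949857975985))
blue_end [(np.float64(-0.426), array([ 0.499, -0.473,  0.011]), 0.56), (np.float64(0.0914), array([0.519, 0.11 , 0.19 ]), 0.45)]
white_end [(np.float64(-0.3545), array([ 0.32 , -0.479,  0.01 ]), 0.56), (np.float64(-0.0885), array([ 0.594, -0.053,  0.188]), 0.42)]
column_mid [(np.float64(-0.3905), array([ 0.412, -0.475,  0.01 ]), 0.61), (np.float64(0.002), array([0.561, 0.031, 0.194]), 0.55)]
top grasp pix (np.float64(292.3806105279096), np.float64(193.19571399655644))
blue_end [(np.float64(-0.4282), array([ 0.499, -0.476,  0.01 ]), 0.49), (np.float64(0.0877), array([0.522, 0.107, 0.192]), 0.48)]
white_end [(np.float64(-0.0908), array([ 0.599, -0.054,  0.191]), 0.69), (np.float64(-0.3589), array([ 0.32 , -0.484,  0.01 ]), 0.53)]
column_mid [(np.float64(-0.3945), array([ 0.41 , -0.48 ,  0.008]), 0.87), (np.float64(-0.0899), array([ 0.596, -0.054,  0.194]), 0.71)]
```

```bash
cat > kin.py <<'E'
from h import *
from scipy.optimize import least_squares
D=[([-78.4622,7.4708,85.2693,0,87.2633,-4.8932],(.1697,-.5755,.4047)),([-3.2402,2.979,95.1013,-.0232,81.9513,-28.8516],(.5603,.0195,.3566)),([-3.2208,10.845,100.8731,.0022,68.2349,-28.7594],(.5629,.0196,.2272)),([.854,7.9116,103.2838,-6.5797,66.1284,-22.1757],(.5533,.0394,.2361)),([-2.4566,2.8026,95.2778,-.0017,82.0526,-27.962],(.5585,.0273,.3566))]
RD=[tgt(16.43),tgt(115.61),tgt(115.54),np.array([[-.428,.902,.0504],[.896,.431,-.104],[-.116,.001,-.9933]]),tgt(115.5)]
def E(a,s): return R.from_euler(a,s,degrees=True).as_matrix()
def fk(q,P):
    h,a1,L1,a3,L2,d,lat=P
    B=E('z',q[0]); U=B@E('y',q[1]); F=U@E('y',q[2]); W=F@E('z',s4*q[3]); T=W@E('y',q[4])@E('z',s6*q[5]+90)
    return B@[a1,lat,h]+U@[0,0,L1]+F@[a3,0,L2]+T@[0,0,d],T
s4=1;s6=1
best=None
for a in(1,-1):
  for b in(1,-1):
    s4,s6=a,b
    e=[np.abs(fk(q,np.zeros(7))[1]-r).max() for (q,p),r in zip(D,RD)]
    if best is None or max(e)<best[0]: best=(max(e),a,b)
s4,s6=best[1:]
P0=np.array([.4,0,.4,0,.4,.1,.05])
P=least_squares(lambda P:np.r_[np.ravel([fk(q,P)[0]-p for q,p in D]),1e-4*(P-P0)],P0).x
def ik(p,Rt,q0):
    lo=np.array([-169.43,-51.17,1.28,-76.62,0,-200.]);hi=np.array([169.43,129.36,143.12,256.62,156.53,200])
    def f(q):
        x,T=fk(q,P); return np.r_[(x-p)*10,np.ravel(T-Rt)]
    s=least_squares(f,np.clip(q0,lo+.1,hi-.1),bounds=(lo,hi),x_scale=50.); return s.x,s.cost
E
python3 - <<'E'
from kin import *
print(best,P,[np.round(1e3*(fk(q,P)[0]-p),1) for q,p in D])
q0=np.array([-3,11,100,0,68,150.])
for tilt in(0,3,4.5,6.5):
  for lean in(0,10,15,20,25,30,-15):
    Rt=tgt(YAW-180)@E('y',tilt)@E('x',lean); g=SM+[0,0,.003+.09*np.sin(np.radians(tilt))]
    q,c=ik(g-Rt[:,2]*.167,Rt,q0); print(tilt,lean,q,round(c,6))
E
```

```text
(np.float64(0.002320411985571207), 1, 1) [ 0.3179 -0.0001  0.3694  0.0617  0.5535  0.1914  0.0512] [array([0., 0., 0.]), array([-0., -0., -0.]), array([0., 0., 0.]), array([-0., -0., -0.]), array([ 0., -0.,  0.])]
0 0 [ -3.2222  10.6419 100.8046  -0.      68.5535 151.2778] 0.0
0 10 [ -6.6137   2.7426 110.0354   6.1905  58.8763 145.071 ] 0.0
0 15 [ -8.5608  -0.866  114.4894  10.2822  54.3016 140.8122] 0.0
0 20 [-10.6812  -4.1734 118.8074  15.2793  50.0125 135.5433] 0.0
0 25 [-12.973   -7.1035 122.9586  21.3891  46.133  129.0524] 0.0
0 30 [-15.427   -9.5582 126.9023  28.803   42.8315 121.1374] 0.0
0 -15 [  0.7382  23.6593  86.344   -6.2613  83.7092 156.6739] 0.0
3 0 [ -1.5169   9.2785 101.8545  -2.8921  67.529  154.0575] 0.0
3 10 [ -4.8034   1.1757 111.1461   2.9284  57.5699 148.082 ] 0.0
3 15 [ -6.7214  -2.5517 115.635    6.8655  52.8133 143.9074] 0.0
3 20 [ -8.8328  -5.9888 119.9904  11.7664  48.3132 138.6638] 0.0
3 25 [-11.139   -9.0575 124.1814  17.8891  44.1984 132.0895] 0.0
3 30 [-13.6339 -11.6559 128.1662  25.4951  40.6517 123.9128] 0.0
3 -15 [  2.2101  22.5238  87.323   -8.621 
[... 261 characters left out ...]
9.8867  47.5132 140.3428] 0.0
4.5 25 [-10.1923  -9.9774 124.7671  15.9893  43.2724 133.7519] 0.0
4.5 30 [-12.706  -12.6506 128.7734  23.6702  39.5897 125.4641] 0.0
4.5 -15 [  2.9562  22.005   87.7855  -9.8248  82.6198 160.3757] 0.0
6.5 0 [  0.5271   7.8772 102.9873  -6.4242  66.5138 157.4547] 0.0
6.5 10 [ -2.6188  -0.4528 112.3501  -1.1362  56.2361 151.8453] 0.0
6.5 15 [ -4.4936  -4.3166 116.8802   2.5483  51.2642 147.8375] 0.0
6.5 20 [ -6.5855  -7.9056 121.2809   7.2499  46.505  142.7065] 0.0
6.5 25 [ -8.9007 -11.1407 125.5207  13.2929  42.0883 136.1248] 0.0
6.5 30 [-11.4375 -13.9162 129.5568  21.044   38.2103 127.7172] 0.0
6.5 -15 [  3.9598  21.365   88.3746 -11.4529  82.2222 162.0639] 0.0
```

Call:
{"name": "play_rows", "arguments": {
  "plan": "0 0 0 0 0 5 1.2;0 0 0 0 0 10 1.2;0 0 0 0 0 10 1.2;0 0 0 0 0 10 1.2;0 0 0 0 0 10 1.2;0 0 0 0 0 10 1.2;0 0 0 0 0 10 1.2;0 0 0 0 0 10 1.2;0 0 0 0 0 10 1.2;0 0 0 0 0 10 1.2;0 0 0 0 0 10 1.2;0 0 0 0 0 10 1.2"
}}

```text
clock: 14.85
eef_pos: [0.5589, 0.0275, 0.3581]
tcp_rot: [[1.0, 0.004, 0.0], [0.004, -1.0, -0.0], [0.0, 0.0, -1.0]]
wrist_force: [-1.0, -0.0, -2.2]
finger_gap: 0.0147
grasp_force: 35.0
```

Call:
{"name": "play_rows", "arguments": {
  "plan": "0 0 0 0 0 10 1.2;0 0 0 0 0 10 1.2;0 0 0 0 0 10 1.2;0 0 0 0 0 5 1.2;0 0 0 0 0 0 1.2"
}}

```text
clock: 15.48
eef_pos: [0.5589, 0.0275, 0.3581]
tcp_rot: [[0.825, -0.565, -0.0], [-0.565, -0.825, -0.0], [0.0, 0.0, -1.0]]
wrist_force: [0.5, -0.5, -2.4]
finger_gap: 0.0152
grasp_force: 35.0
```

```bash
cat >> h.py <<'E'
def place(tilt,lean,tipx,tipz,e=0):
    "grasp point and orientation for white tip at holder x tipx, z tipz (m); e: column_mid minus grasp pt along ax"
    r=np.radians(tilt); Rt=tgt(YAW-180)@R.from_euler('y',tilt,degrees=True).as_matrix()@R.from_euler('x',lean,degrees=True).as_matrix()
    d=ax*np.cos(r)-np.array([0,0,np.sin(r)])
    return SM*[1,1,0]+ax*tipx+[0,0,tipz]-d*(.09+e),Rt
E
python3 - <<'E'
from h import *
o,g=show()
G,Rt=place(8,20,.055,.066+.05)
print(G); rows(G,Rt,6)
E
```

```text
t 15.475 grasp pt [0.5589 0.0275 0.1911] yaw -34.428143968416975 z [-0. -0. -1.] 
F holder xyz [-0.6477 -0.19   -2.4067] T [-0.0377 -0.0745  0.0317] gap 0.015184609090501358 gf 34.99823570251465 q [ -2.4315   2.7391  95.1881  -0.0015  82.0728 121.9969]
[ 0.5774 -0.0112  0.1285]
-0.04 1.18 1.08 2.9 2.16 4.72
-0.06 1.18 1.08 2.9 2.16 4.72
-0.06 1.18 1.08 2.9 2.16 4.72
-0.08 1.18 1.09 2.9 2.16 4.72
-0.08 1.2 1.09 2.9 2.16 4.72
-0.09 1.19 1.1 2.9 2.16 4.72
```

Call:
{"name": "play_rows", "arguments": {
  "plan": "0 1.2 1.1 2.9 2.2 4.7 1.2;-0.1 1.2 1.1 2.9 2.2 4.7 1.2;-0.1 1.2 1.1 2.9 2.2 4.7 1.2;-0.1 1.2 1.1 2.9 2.2 4.7 1.2;-0.1 1.2 1.1 2.9 2.2 4.7 1.2;-0.1 1.2 1.1 2.9 2.2 4.7 1.2;0 0 0 0 0 0 1.2;0 0 0 0 0 0 1.2"
}}

```text
clock: 16.48
eef_pos: [0.5159, -0.0161, 0.2838]
tcp_rot: [[0.429, -0.825, 0.367], [-0.892, -0.452, 0.026], [0.144, -0.339, -0.93]]
wrist_force: [-0.8, -0.5, -1.6]
finger_gap: 0.015
grasp_force: 35.0
```

```bash
python3 - <<'E'
from h import *
o,g=show()
G,Rt=place(8,20,.060,.066)
print(g,G); rows(G,Rt,5)
for n in("side","top"):
    f=bot.grab_frame(n); c=-o['tcp_rot'][:,0]
    for e in("blue_end","white_end"):
        print(n,e,[(np.round((np.array(d['at'])-g)@c,4),np.round(d['at']-g-(np.array(d['at'])-g)@c*c,4),round(d['conf'],2)) for d in bot.tip_of(f,e)[:2]])
E
```

```text
t 16.475 grasp pt [ 0.5772 -0.0117  0.1285] yaw -64.31117473118775 z [ 0.3672  0.0263 -0.9298] 
F holder xyz [-0.1435  0.9051 -1.5972] T [ 0.2035 -0.1459 -0.032 ] gap 0.015036395131829803 gf 34.99760091304779 q [ -9.3016 -10.7395 117.5485   6.1918  52.2892 140.6583]
[ 0.5772 -0.0117  0.1285] [ 0.5752 -0.0067  0.0785]
-0.24 0.32 0.92 -0.01 -0.04 0.05
-0.23 0.33 0.92 -0.01 -0.04 0.05
-0.24 0.32 0.92 -0.01 -0.04 0.05
-0.24 0.32 0.91 -0.01 -0.04 0.05
-0.23 0.33 0.92 -0.01 -0.04 0.05
side blue_end [(np.float64(-0.3639), array([-0.2316, -0.1393, -0.1724]), 0.57)]
side white_end [(np.float64(0.0942), array([-0.0013, -0.0005,  0.0006]), 0.62), (np.float64(-0.2906), array([-0.3821, -0.2099, -0.1618]), 0.62)]
top blue_end [(np.float64(-0.3617), array([-0.2362, -0.1413, -0.1711]), 0.55), (np.float64(-0.0947), array([0.0032, 0.0018, 0.0016]), 0.49)]
top white_end [(np.float64(-0.2933), array([-0.3829, -0.2101, -0.1603]), 0.67), (np.float64(0.0902), array([-0.0002,  0.    ,  0.0009]), 0.51)]
```

Call:
{"name": "play_rows", "arguments": {
  "plan": "-0.2 0.3 0.9 0 0 0.1 1.2;-0.2 0.3 0.9 0 0 0.1 1.2;-0.3 0.4 0.9 0 0 0.1 1.2;-0.3 0.3 0.9 0 -0.1 0 1.2;-0.2 0.3 1 0 -0.1 0 1.2;0 0 0 0 0 0 1.2;0 0 0 0 0 0 1.2"
}}

```text
clock: 17.65
eef_pos: [0.5142, -0.0114, 0.2333]
tcp_rot: [[0.423, -0.829, 0.366], [-0.895, -0.445, 0.029], [0.139, -0.34, -0.93]]
wrist_force: [0.1, 0.5, -1.9]
finger_gap: 0.0151
grasp_force: 35.0
```

```bash
python3 - <<'E'
from h import *
o,g=show()
G,Rt=place(8,20,.080,.0625)
print(g,G); rows(G,Rt,4)
f=bot.grab_frame("top"); u,v=map(int,proj(f,SM)); a=cv2.resize(f['image'][v-35:v+35,u-55:u+55],(770,490),interpolation=cv2.INTER_CUBIC)
cv2.imwrite('pics/c.png',a[...,::-1])
E
```

```text
t 17.65 grasp pt [ 0.5754 -0.0065  0.078 ] yaw -64.68773866852172 z [ 0.3663  0.0293 -0.93  ] 
F holder xyz [ 0.4299 -0.3452 -1.8517] T [ 0.1808 -0.1603  0.0239] gap 0.015105065383141254 gf 34.997518658638 q [ -8.8016  -6.7788 119.8314   6.7693  46.121  140.6737]
[ 0.5754 -0.0065  0.078 ] [0.5666 0.0114 0.075 ]
-0.5 0.0 0.0 -0.02 -0.01 -0.05
-0.5 0.01 0.0 -0.02 -0.01 -0.05
-0.5 -0.0 0.0 -0.02 -0.01 -0.05
-0.5 0.0 0.0 -0.02 -0.01 -0.05
```

View pics/c.png

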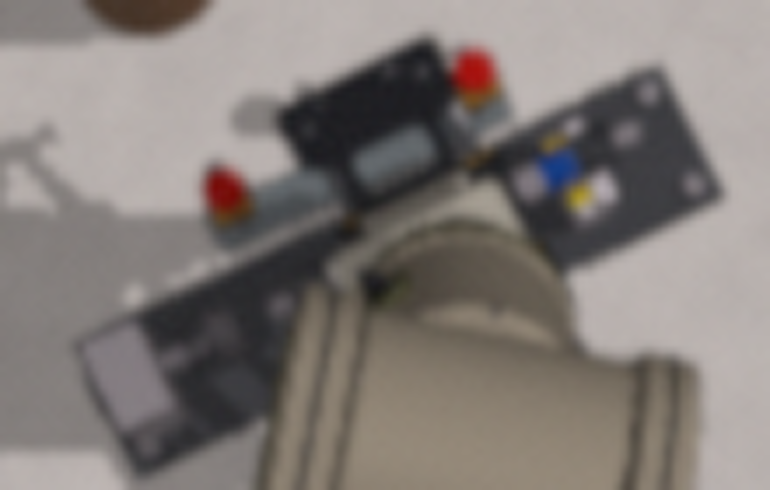

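The blue end sits above the yellow cheeks at (560,165) and the white nose is in front of the cup at about (180,350), well aligned. Inserting.

Call:
{"name": "play_rows", "arguments": {
  "plan": "-0.5 0 0 0 0 0 1.2;-0.5 0 0 0 0 0 1.2;-0.5 0 0 0 0 0 1.2;-0.4 0 0 0 0 0 1.2;0 0 0 0 0 0 1.2"
}}

```text
clock: 18.32
eef_pos: [0.5058, 0.006, 0.2303]
tcp_rot: [[0.424, -0.829, 0.366], [-0.895, -0.445, 0.03], [0.138, -0.34, -0.93]]
wrist_force: [0.1, 0.2, -1.8]
finger_gap: 0.015
grasp_force: 35.0
```

```bash
python3 - <<'E'
from h import *
o,g=show()
print((g-SM)@ax,g)
E
```

```text
t 18.325 grasp pt [0.5669 0.011  0.075 ] yaw -64.65522907747166 z [ 0.3658  0.0295 -0.9302] 
F holder xyz [ 0.0933 -0.2047 -1.8084] T [ 0.1636 -0.174  -0.0027] gap 0.01504840524304997 gf 34.9975723028183 q [ -6.6957  -7.9733 121.2516   5.7723  45.7163 143.2842]
-0.009602320390457962 [0.5669 0.011  0.075 ]
```

Call:
{"name": "play_rows", "arguments": {
  "plan": "-0.2 0 0 0 0 0 1.2;-0.2 0 0 0 0 0 1.2;0 0 0 0 0 0 1.2"
}}

```text
clock: 18.7
eef_pos: [0.5043, 0.0093, 0.2298]
tcp_rot: [[0.424, -0.829, 0.366], [-0.895, -0.445, 0.029], [0.138, -0.34, -0.93]]
wrist_force: [-0.9, 0.6, -2.7]
finger_gap: 0.015
grasp_force: 35.0
```

Call:
{"name": "play_rows", "arguments": {
  "plan": "-0.2 0 0 0 0 0 1.2;0 0 0 0 0 0 1.2"
}}

```text
clock: 18.95
eef_pos: [0.5038, 0.0107, 0.23]
tcp_rot: [[0.423, -0.828, 0.367], [-0.895, -0.445, 0.029], [0.14, -0.341, -0.93]]
wrist_force: [2.0, -4.3, -0.5]
finger_gap: 0.0154
grasp_force: 35.0
```

```bash
python3 - <<'E'
from h import *
o,g=show()
print((g-SM)@ax,g)
E
```

```text
t 18.95 grasp pt [0.565  0.0155 0.0747] yaw -64.70095170415179 z [ 0.367   0.0285 -0.9298] 
F holder xyz [-4.7637  0.041  -0.5328] T [ 0.2621  0.4664 -0.1823] gap 0.015376151497658079 gf 34.9995356798172 q [ -6.0836  -8.3166 121.6122   5.4035  45.5649 144.1273]
-0.004711373337226761 [0.565  0.0155 0.0747]
```

Call:
{"name": "play_rows", "arguments": {
  "plan": "-0.3 0 0 0 0 0 1.2;-0.3 0 0 0 0 0 1.2;-0.3 0 0 0 0 0 1.2;0 0 0 0 0 0 1.2;0 0 0 0 0 0 1.2"
}}

```text
clock: 19.58
eef_pos: [0.5002, 0.0186, 0.2291]
tcp_rot: [[0.423, -0.828, 0.368], [-0.895, -0.445, 0.028], [0.14, -0.341, -0.929]]
wrist_force: [3.1, -6.2, -1.3]
finger_gap: 0.0149
grasp_force: 35.0
```

```bash
python3 - <<'E'
from h import *
o,g=show()
print((g-SM)@ax,g)
G,Rt=place(1.5,20,.0935,.0602)
print(G); rows(G,Rt,6)
from kin import ik
p,R1=place(0,20,.0935,.060); print(ik(p-R1[:,2]*.167,R1,o['qpos']))
E
```

```text
t 19.575 grasp pt [0.5617 0.0233 0.0739] yaw -64.71842200387186 z [ 0.3679  0.0281 -0.9295] 
F holder xyz [-6.9079 -0.1503 -1.2564] T [ 0.224   0.8855 -0.3516] gap 0.014905007275544866 gf 34.99900996685028 q [ -5.0806  -8.8333 122.1824   4.8835  45.3725 145.4233]
0.003750271429236352 [0.5617 0.0233 0.0739]
[0.5612 0.0228 0.0626]
0.28 0.07 0.17 -0.02 -1.04 0.34
0.28 0.07 0.18 -0.02 -1.04 0.34
0.29 0.07 0.17 -0.02 -1.04 0.34
0.29 0.06 0.18 -0.02 -1.04 0.34
0.3 0.07 0.18 -0.02 -1.04 0.34
0.3 0.07 0.17 -0.02 -1.04 0.34
(array([-10.3203,  -4.1802, 119.1504,  15.2384,  49.6018, 135.8412]), np.float64(3.451819733541354e-24))
```

Call:
{"name": "play_rows", "arguments": {
  "plan": "0.3 0.1 0.2 0 -1 0.3 1.2;0.2 0.1 0.2 0 -1 0.3 1.2;0.3 0.1 0.2 0 -1.1 0.4 1.2;0.3 0 0.1 0 -1.1 0.4 1.2;0.3 0.1 0.2 0 -1 0.3 1.2;0 0 0 0 0 0 1.2"
}}

```text
clock: 20.32
eef_pos: [0.5065, 0.0044, 0.2209]
tcp_rot: [[0.429, -0.841, 0.33], [-0.902, -0.417, 0.11], [0.045, -0.345, -0.938]]
wrist_force: [3.6, -6.2, -0.5]
finger_gap: 0.015
grasp_force: 35.0
```

```bash
python3 - <<'E'
from h import *
o,g=show()
x=-o['tcp_rot'][:,0]; w=g+.09*x; b=g-.09*x; pr=np.array([.9026,.4305,0])
print('tilt',np.degrees(np.arcsin(-x[2])),'white tip x,z',(w-SM)@ax,w[2],'lat',(w-SM)@pr,'blue',(b-SM)@ax,b[2],(b-SM)@pr)
G,Rt=place(0,20,.0935,.0602)
rows(G,Rt,4)
E
```

```text
t 20.325 grasp pt [0.5616 0.0227 0.0643] yaw -64.5830841484388 z [ 0.33    0.1096 -0.9376] 
F holder xyz [-7.1497 -0.5483 -0.4899] T [ 0.0954  0.8865 -0.4632] gap 0.014968369494973656 gf 35.0210702419281 q [ -8.7726  -5.8671 120.2963  12.3342  47.9714 138.489 ]
tilt 2.60383628145687 white tip x,z 0.09317192952709528 0.06023415409149978 lat 0.0004369953759188351 blue -0.08664203686234187 0.06841153156336806 0.00017918634115359546
0.17 0.03 0.09 -0.05 -0.62 0.2
0.17 0.03 0.1 -0.05 -0.62 0.2
0.17 0.03 0.09 -0.05 -0.62 0.2
0.18 0.03 0.1 -0.05 -0.62 0.2
```

Call:
{"name": "play_rows", "arguments": {
  "plan": "0.2 0 0.1 0 -0.6 0.2 1.2;0.2 0 0.1 0 -0.6 0.2 1.2;0.2 0 0.1 0 -0.6 0.2 1.2;0.1 0.1 0.1 0 -0.6 0.2 1.2;0 0 0 0 0 0 1.2"
}}

```text
clock: 20.95
eef_pos: [0.5101, -0.0018, 0.2174]
tcp_rot: [[0.431, -0.847, 0.313], [-0.903, -0.405, 0.147], [0.002, -0.346, -0.938]]
wrist_force: [3.2, -5.5, 0.7]
finger_gap: 0.0151
grasp_force: 35.0
```

```bash
cat > chk.py <<'E'
from h import *
o,g=show()
x=-o['tcp_rot'][:,0]; w=g+.09*x; b=g-.09*x; pr=np.array([.9026,.4305,0])
print('tilt',np.degrees(np.arcsin(-x[2])),'white tip x,z',(w-SM)@ax,w[2],'lat',(w-SM)@pr,'blue',(b-SM)@ax,b[2],(b-SM)@pr)
E
python3 chk.py
```

```text
t 20.95 grasp pt [0.5623 0.0227 0.0607] yaw -64.49282235688119 z [ 0.3128  0.147  -0.9384] 
F holder xyz [-6.329  -0.537   0.7069] T [ 0.1126  0.9302 -0.3765] gap 0.015094495635673782 gf 34.99793529510498 q [-10.3236  -4.2747 119.209   15.3285  49.402  135.7384]
tilt 0.12105210202410271 white tip x,z 0.09296890101178977 0.060551925808650535 lat 0.0010118111294629955 blue -0.08703069583887556 0.06093222192014675 0.0010373036871335617
```

Call:
{"name": "play_rows", "arguments": {
  "plan": "0.1 0.05 0.02 0 0 0 1.2;0.1 0.05 0.02 0 0 0 1.2;0.1 0 0.02 0 0 0 1.2;0 0 0 0 0 0 1.2"
}}

```text
clock: 21.45
eef_pos: [0.5109, -0.0044, 0.2169]
tcp_rot: [[0.431, -0.846, 0.313], [-0.902, -0.405, 0.148], [0.002, -0.346, -0.938]]
wrist_force: [1.8, -4.2, 5.4]
finger_gap: 0.015
grasp_force: 35.0
```

```bash
python3 chk.py
```

```text
t 21.45 grasp pt [0.5632 0.0203 0.0603] yaw -64.46746895340307 z [ 0.3133  0.1477 -0.9381] 
F holder xyz [-4.5831  0.2146  5.3638] T [-0.2366  0.6798 -0.331 ] gap 0.014969509434820265 gf 34.99910652637482 q [-10.6435  -4.0748 119.0882  15.5103  49.3827 135.2836]
tilt 0.11130018838697375 white tip x,z 0.0903663515502016 0.06010339514243251 lat 0.0007161329144001362 blue -0.08963327982021092 0.060453054776704214 0.0008212760682242345
```

Resting on the floor against the seat. Release gradually.

Call:
{"name": "play_rows", "arguments": {
  "plan": "0 0 0 0 0 0 1.4;0 0 0 0 0 0 1.4;0 0 0 0 0 0 1.4",
  "grip_force": 4
}}

```text
clock: 21.82
eef_pos: [0.5108, -0.0042, 0.2167]
tcp_rot: [[0.431, -0.846, 0.313], [-0.902, -0.405, 0.148], [0.002, -0.346, -0.938]]
wrist_force: [4.6, -3.6, 5.7]
finger_gap: 0.0161
grasp_force: 4.0
```

Call:
{"name": "play_rows", "arguments": {
  "plan": "0 0 0 0 0 0 1.8;0 0 0 0 0 0 2.2;0 0 0 0 0 0 2.6;0 0 0 0 0 0 3;0 0 0 0 0 0 3"
}}

```text
clock: 22.45
eef_pos: [0.5092, -0.0038, 0.2147]
tcp_rot: [[0.432, -0.848, 0.308], [-0.902, -0.405, 0.149], [-0.001, -0.342, -0.94]]
wrist_force: [0.4, 0.3, -0.6]
finger_gap: 0.0302
grasp_force: 0.0
```

```bash
python3 chk.py
```

```text
t 22.45 grasp pt [0.5607 0.0211 0.0578] yaw -64.41453276660654 z [ 0.3081  0.149  -0.9396] 
F holder xyz [ 0.123  -0.5303 -0.552 ] T [ 0.1103 -0.0805 -0.0044] gap 0.030208189328931535 gf 0.0 q [-10.6154  -3.9991 119.2494  15.5045  49.467  135.2816]
tilt -0.0793325670491827 white tip x,z 0.09221263239099359 0.0579264000683499 lat -0.0013294893177445866 blue -0.08778699480403318 0.05767716953815347 -0.0010580409726948182
```

Call:
{"name": "play_rows", "arguments": {
  "plan": "0 0 -0.5 0 0 0 3;0 0 -1 0 0 0 3;0 0 -2 0 0 0 3;0 0 -3 0 0 0 3;0 0 -4 0 0 0 3;0 0 -4 0 0 0 3;0 0 -4 0 0 0 3;0 0 -4 0 0 0 3;0 0 0 0 0 0 3"
}}

```text
clock: 23.58
eef_pos: [0.44, -0.0379, 0.4314]
tcp_rot: [[0.431, -0.845, 0.317], [-0.902, -0.405, 0.146], [0.005, -0.349, -0.937]]
wrist_force: [0.2, 0.4, 0.2]
finger_gap: 0.0301
grasp_force: 0.0
```

```bash
python3 - <<'E'
from h import *
show()
I=[]
for n in("top","side"):
    f=bot.grab_frame(n); u,v=map(int,proj(f,SM)); I.append(cv2.resize(f['image'][v-35:v+35,u-55:u+55],None,fx=7 if n=="top" else 7,fy=7 if n=="top" else 7,interpolation=cv2.INTER_CUBIC)[:, :, ::-1])
    for e in("blue_end","white_end","cup_mouth"):
        print(n,e,[(np.round((np.array(d['at'])-SM)@ax,4),np.round(d['at'],3),round(d['conf'],2)) for d in bot.tip_of(f,e)[:2]])
cv2.imwrite('pics/d.png',cv2.resize(np.vstack(I),None,fx=.6,fy=.6))
E
```

```text
t 23.575 grasp pt [ 0.4929 -0.0135  0.2749] yaw -64.47811016802319 z [ 0.3166  0.1461 -0.9372] 
F holder xyz [ 0.2329 -0.3331  0.2124] T [ 0.1026 -0.1317  0.0311] gap 0.030089226384225246 gf 0.0 q [-17.4894 -28.1602 115.185   13.8746  77.9333 135.824 ]
top blue_end [(np.float64(-0.4181), array([ 0.498, -0.474,  0.014]), 0.82), (np.float64(-0.0944), array([ 0.607, -0.064,  0.063]), 0.64)]
top white_end [(np.float64(-0.3475), array([ 0.318, -0.482,  0.01 ]), 0.69), (np.float64(0.0876), array([0.526, 0.099, 0.064]), 0.52)]
top cup_mouth [(np.float64(0.0837), array([0.525, 0.094, 0.058]), 0.62)]
side blue_end [(np.float64(-0.0867), array([ 0.602, -0.058,  0.059]), 0.56), (np.float64(-0.4157), array([ 0.5  , -0.471,  0.014]), 0.49)]
side white_end [(np.float64(-0.3457), array([ 0.317, -0.48 ,  0.009]), 0.73), (np.float64(0.0914), array([0.526, 0.103, 0.059]), 0.65)]
side cup_mouth [(np.float64(0.0784), array([0.53 , 0.091, 0.065]), 0.61)]
```

View pics/d.png

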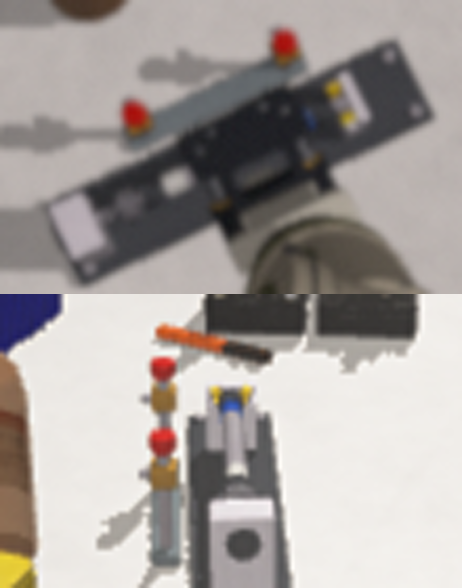

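The column lies level in the holder. The blue band is at the yellow cheeks (top crop (315,115), side crop (232,405)) and the white band is next to the cup (175,180). The gripper is clear and everything else is in place. Handing in.

```bash
python3 -c "
from workcell import bot
print(bot.close_job())"
```

```text
the job is handed in; nothing more can be done
None
```

The column is reversed and back level in the holder, blue end in the fixed seat and white end in the spring cup. I let go of it and handed the job in at about 24 s of the 51 s; no verdict came back.

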